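# Lock the lid of the soaking basin

### The job

Close the blue soaking basin properly: its aluminium lid only rests on its hidden lugs, so turn it in its seat, without lifting it off, until you feel it drop fully home. Then push the orange rocker catch over so that it snaps down across the lid's edge, and let go. Leave the cup, the dispenser and the stirring stick where they are.

Things in the scene. Friction and masses are not known exactly. Their poses are not given: they have to be found in the camera images.
- basin: Blue enamel basin, 266 mm across the rim, 99 mm high, screwed to the table; origin at the centre of its foot, z up, x towards the rocker catch. Inside its rim lies a white plastic seat ring with a central hole and three slots 120 degrees apart. The lid covers the slots, and their angle is NOT known, neither from this frame nor from the lid's.
- seat (a point): Centre of the basin's level seat, on its top face, 99 mm above the table; z up, x points horizontally towards the rocker catch.
- lid_base (a point): Centre of the underside of the aluminium lid's disc (216 mm across, 4 mm thick, 0.3 to 0.6 kg); z up. A plug in the seat's hole keeps it centred. Three hidden lugs 12 mm deep, 120 degrees apart, stand on the seat ring: the disc starts 12 mm above the seat. When the lugs meet the slots the lid falls 12 mm by its own weight onto the seat (0 mm) and can then turn by only about 4 degrees.
- lid: The lid as a whole; origin as point lid_base. From the start the drop comes after about 30 to 75 degrees of turning clockwise as seen from above. The slots leave about 4 degrees either way, so turn slowly or in small steps. Fingers that grip the handle, or are wedged on it, hold the lid up: loosen them after each step to let it fall.
- lid_handle (a point): Centre of the lid's dark wooden bar handle, on the lid's axis, 38 mm above the disc's underside; z up, x along the bar. The bar is 96 mm long (x), 18 mm thick (y), 24 mm high, on two posts near its ends; 22 mm are free between bar and disc. Grip or straddle it from above across its thickness.
- catch (a joint): Angle of the orange rocker catch (rad): 0 = open, inner end tipped up by 34 degrees; 0.6 = closed, level across the lid's edge. It is bistable (centre at 0.33): a spring holds it at either end, and it snaps over once pushed past the centre. Pushing down at the pad takes about 6 N at first, less near the centre.
- catch_pad (a point): Middle of the ribbed pad on the upper face of the rocker's inner end, where it is to be pushed down; 49 mm from the pivot. The rocker is orange plastic, 135 mm long, 30 mm wide, 12 mm thick. The pad moves on an arc about the pivot, down and towards the lid's centre: 27 mm lower when closed, then 124.5 mm above the table and 96 mm from the lid's centre.
- catch_pivot (a point): Pivot of the rocker catch, on the basin's steel bracket, 145 mm from the seat's centre and 117.5 mm above the table; x points from the lid's centre outward, z up; the rocker turns about y.
- cup_mid (a point): Middle of a red hard plastic cup, 76 mm across and 95 mm high, standing on the table: leave alone.
- dispenser_mid (a point): Point on the axis of a white push dispenser, 90 mm above its foot; 68 mm across and 188 mm high with a spout, standing on the table: leave alone.
- stick_mid (a point): Middle of a wooden stirring stick, 200 x 26 x 16 mm, lying on the table beyond the basin: leave alone.
Mind the look-alikes: they are no part of the job. Of the things shaped like the lid, the aluminium one is meant.

How it is judged:
By the outcome, as a careful person would: the job done as asked, in the order asked, and still so for the second after the job is handed in, with the robot touching nothing.
It also fails if it takes over 58 s, if anything falls off the work surface, if the arm or the gripper's body presses on something with over 40 N, if the wrist force passes 120 N, or if a joint passes its speed limit or range.

### The arm

A 6-joint arm with a two-finger parallel gripper is mounted at the origin on the work surface. World frame = base frame: x ahead of the robot, y to its left, z up, the work surface at z = 0. Lengths are in m, angles in rad, forces in N, time in s.
With the tool pointing down it reaches from about 0.4 to 0.925 m from the base axis. Payload 3.4 kg.
Tool frame: the origin (TCP) lies at the very end of the fingers, on their centre line; the grasp point (between the pads) lies 19 mm behind it; y points along the fingers, z is the direction in which the jaws open and shut, and the axes are right-handed (so a half turn about y gives the same grasp; the last joint's range is limited). The gripper opens to 85 mm and grips with 20 to 120 N. Pads are 22 mm wide; open, the fingers measure 114 mm over their backs; the gripper's body (76 mm by 85 mm) begins 54 mm behind the grasp point. The pads swing forward as they close: fully open they stand 13 mm farther back than shut.
Start: joints at [1.26, 0.307, 1.506, -0, 1.328, -0.073], TCP at [0.135, 0.559, 0.231] pointing down, gripper open.
Joint ranges: [-3.12, 3.12], [-1.05, 2.28], [0.14, 2.33], [-1.42, 4.57], [0.1, 2.73], [-2.68, 2.68]. Speed limits (rad/s): [2.57, 2.57, 3.14, 3.14, 3.14, 3.14].

### API

Orientations are given as a rotation vector (axis times angle).
In Python, from plant import * gives the robot as it stands. Calls block until the motion is done:
- reach(position, orientation): joint-space move of the TCP to a pose.
- move_l(position, rot=None, velocity=0.15, stop_force=None): straight line of the TCP; rot=None keeps the orientation; velocity is the mean speed in m/s. With stop_force (N) it stops when the force on the tool has changed by that much, and returns True; else False.
- move_j(angles): joint-space move.
- grip(opening, force=None): opening from 0.0 (shut) to 1.0 (fully open); force is the grip in N (None keeps the last); returns when the fingers have stopped.
- sleep(seconds).
- solve_ik(position, orientation): joint angles nearest the present ones, or None.
- get_obs(): the state.
- camera(name): name is "side" or "top" or "wrist"; returns a dict with "frame" (400x640x3 uint8, red, green, blue), "K" (3x3 intrinsics, pixels), "extrinsics" (4x4, takes a point from camera to world coordinates). Camera axes: x right, y down, z forward; pixel columns grow to the right and rows downward; lengths in m; the calibration is good to about 2 mm. A picture is of the moment at which its call begins. There is no depth.
A pose or a line that the arm cannot do raises Unreachable and nothing moves.
- sign_off(): hands the job in, once; it reports no verdict.
The state is a dict: "time": time; "joint_positions": joint angles; "qd": joint speeds; "joint_torque": joint torques, N m; "tool_pos": TCP position; "tool_rot": TCP orientation; "contact_force": force on the tool from outside, world axes, zero at the start; "torque": the same for the moment, N m; "opening": opening from 0.0 (shut) to 1.0 (fully open).
Only numpy, scipy, OpenCV 4.12 (cv2) and the standard library are available. Lean on these libraries where they do the work, as an engineer would, in place of code of your own. Each camera call takes 0.05 s, during which the arm holds its last target.

## Working session

There is one attempt and no reset: what is moved stays moved. The work goes in short steps, each a Python script; the robot and the scene stay as the last script left them, time stands still between calls to the robot, and variables do not carry over. Pictures are saved under pics/ and viewed, and the job is handed in when it is done.

```bash
mkdir -p pics
python3 - <<'E'
from plant import *
import cv2,numpy as np
for n in ["top","side","wrist"]:
    c=camera(n); cv2.imwrite(f"pics/{n}0.png",c["frame"][:,:,::-1]); print(n,c["K"].round(1).tolist(),c["extrinsics"].round(4).tolist())
    np.savez(f"{n}0.npz",**c)
o=get_obs();print(o)
E
```

```text
top [[365.7, 0.0, 324.9], [0.0, 365.7, 197.0], [0.0, 0.0, 1.0]] [[0.0277, -0.9952, 0.0938, 0.4339], [-0.9993, -0.03, -0.0239, 0.0081], [0.0266, -0.093, -0.9953, 1.1958], [0.0, 0.0, 0.0, 1.0]]
side [[439.8, 0.0, 318.4], [0.0, 439.8, 203.8], [0.0, 0.0, 1.0]] [[0.8152, -0.3658, 0.4489, -0.0671], [-0.5788, -0.541, 0.6102, -0.8033], [0.0196, -0.7573, -0.6528, 0.9949], [0.0, 0.0, 0.0, 1.0]]
wrist [[296.3, 0.0, 322.9], [0.0, 296.3, 202.8], [0.0, 0.0, 1.0]] [[0.2368, 0.9218, 0.3069, 0.0576], [0.9716, -0.2241, -0.0764, 0.5775], [-0.0016, 0.3162, -0.9487, 0.3735], [0.0, 0.0, 0.0, 1.0]]
{'time': 0.15, 'joint_positions': array([ 1.25951821e+00,  3.07408127e-01,  1.50735519e+00,  1.61190217e-05,
        1.32838737e+00, -7.35190930e-02]), 'qd': array([ 0.00060757, -0.00185093, -0.00383909,  0.00072227, -0.00236612,
        0.00102701]), 'joint_torque': array([ 1.47467679e-03, -4.57975888e+01, -2.52222669e+01, -2.33105093e-04,
        8.56767147e-03,  1.73600296e-05]), 'tool_pos': array([0.13529735, 0.55832449, 0.23059549]), 'tool_rot': array([-1.56425232,  0.1869447 , -0.18645155]), 'contact_force': array([-0.19806474,  1.23572645,  0.03773019]), 'torque': array([ 0.02087267, -0.03042286,  0.00520321]), 'opening': 1.0031170739902449}
```

View pics/top0.png

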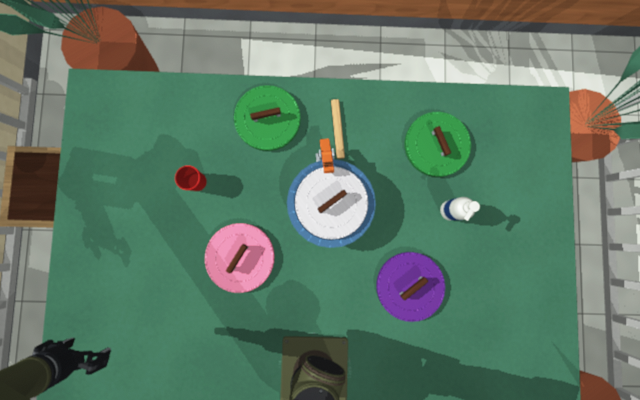

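View pics/side0.png

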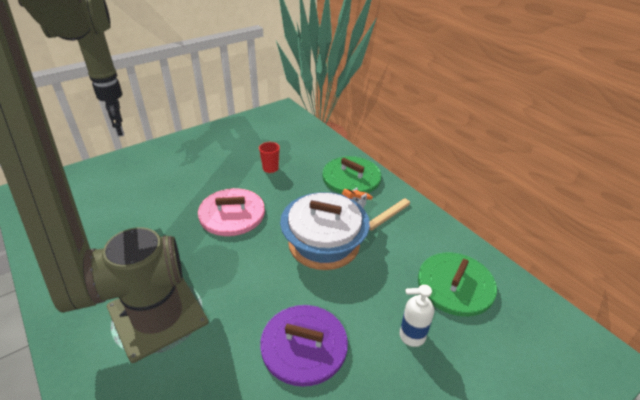

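The lid-shaped things in the top view are green (267,117), green (437,143), pink (239,258), purple (410,286), and the bare-metal one on the blue basin (332,203). The last is the aluminium lid: it is silver, sits in the blue rim, and has the orange catch beside it at (326,155). I'll confirm this in an enlarged crop.

Run:
```python
import cv2,numpy as np
t=cv2.imread("pics/top0.png")[130:255,270:395]
s=cv2.imread("pics/side0.png")[175:275,270:395]
a=cv2.resize(t,(400,400),interpolation=cv2.INTER_CUBIC);b=cv2.resize(s,(400,320),interpolation=cv2.INTER_CUBIC)
b=cv2.copyMakeBorder(b,0,80,0,0,0)
cv2.imwrite("pics/crop0.png",np.hstack([a,b]))
```

```text
(no output)
```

View pics/crop0.png

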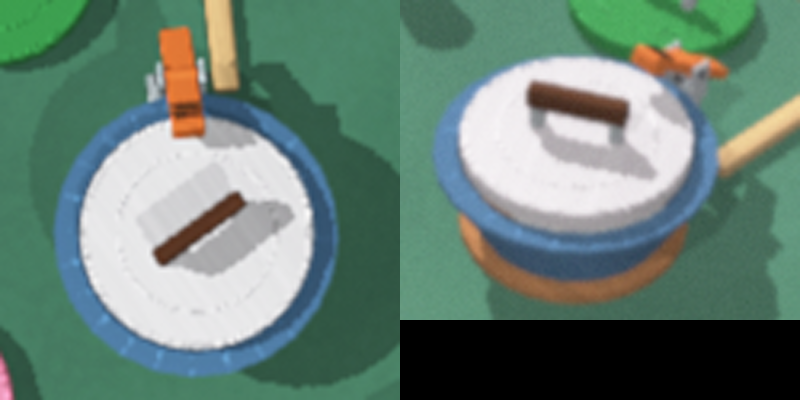

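The crop confirms it: silver lid in the blue rim, dark bar on it at full-frame (332,201), catch at (326,155) with its inner end tipped up. Next I measure the positions.

```bash
cat > h.py <<'E'
import cv2,numpy as np
def ray(c,uv,z):
    K,E=c["K"],c["extrinsics"]; d=E[:3,:3]@np.linalg.solve(K,[uv[0],uv[1],1.]); o=E[:3,3]
    return o+d*(z-o[2])/d[2]
def proj(c,p):
    K,E=c["K"],c["extrinsics"]; q=K@(E[:3,:3].T@(np.asarray(p)-E[:3,3])); return q[:2]/q[2]
def barmask(f,roi):
    x0,y0,x1,y1=roi; m=np.zeros(f.shape[:2],np.uint8)
    g=f[y0:y1,x0:x1].astype(int)
    m[y0:y1,x0:x1]=((g[...,0]<130)&(g[...,0]-g[...,2]>15)&(g[...,0]-g[...,1]>12))
    n,l,st,ce=cv2.connectedComponentsWithStats(m)
    i=1+np.argmax(st[1:,4]); return l==i
def pts(mask):
    v,u=np.nonzero(mask); return np.c_[u,v].astype(float)
E
python3 - <<'E'
from h import *
T=dict(np.load("top0.npz"));S=dict(np.load("side0.npz"))
m=barmask(T["frame"],(300,170,365,235));p=pts(m)
W=np.array([ray(T,q,0.161) for q in p])[:,:2];c,(w,h),a=cv2.minAreaRect(W.astype(np.float32)*1000)
print("bar top z.161",len(p),p.mean(0),c,w,h,a)
u,s,vt=np.linalg.svd(W-W.mean(0));print("dir deg",np.degrees(np.arctan2(vt[0,1],vt[0,0])),W.mean(0))
hsv=cv2.cvtColor(T["frame"],cv2.COLOR_RGB2HSV)
# blue rim
b=((hsv[...,0]>98)&(hsv[...,0]<118)&(hsv[...,1]>90)); b[:, :280]=0;b[:,385:]=0;b[:150]=0;b[255:]=0
hull=cv2.convexHull(pts(b).astype(np.float32))
W=np.array([ray(T,q[0],0.099)[:2] for q in hull],np.float32)*1000
print("rim circ",cv2.minEnclosingCircle(W),"ell",cv2.fitEllipse(W))
g=T["frame"].astype(int); wm=(g.min(2)>150)&(g.max(2)-g.min(2)<40); wm[:, :285]=0;wm[:,380:]=0;wm[:162]=0;wm[250:]=0
n,l,st,ce=cv2.connectedComponentsWithStats(wm.astype(np.uint8)); i=1+np.argmax(st[1:,4])
hull=cv2.convexHull(pts(l==i).astype(np.float32))
W=np.array([ray(T,q[0],0.115)[:2] for q in hull],np.float32)*1000
print("lid circ",cv2.minEnclosingCircle(W),"ell",cv2.fitEllipse(W))
o=(hsv[...,0]<14)&(hsv[...,1]>150)&(hsv[...,2]>130); o[:,:300]=0;o[:,350:]=0;o[:130]=0;o[185:]=0
q=pts(o);print("orange",len(q),q.min(0),q.max(0))
W=np.array([ray(T,x,0.12) for x in q])[:,:2];print(W.mean(0)); u,s,vt=np.linalg.svd(W-W.mean(0));print(np.degrees(np.arctan2(vt[0,1],vt[0,0])))
# side bar
m=barmask(S["frame"],(300,190,350,225));p=pts(m);print("side bar",len(p),p.mean(0))
# triangulate bar centre
pt=pts(barmask(T["frame"],(300,170,365,235))).mean(0)
A=[];B=[]
for c,uv in((T,pt),(S,p.mean(0))):
    d=ray(c,uv,0)-c["extrinsics"][:3,3];d/=np.linalg.norm(d);P=np.eye(3)-np.outer(d,d);A.append(P);B.append(P@c["extrinsics"][:3,3])
print("tri",np.linalg.lstsq(np.vstack(A),np.hstack(B),rcond=None)[0])
E
```

```text
bar top z.161 183 [331.78688525 200.95081967] (520.9302978515625, -36.8356819152832) 15.912505149841309 92.8985824584961 37.506717681884766
dir deg 127.85522409309321 [ 0.52075415 -0.03670855]
rim circ ((521.3115844726562, -37.075157165527344), 133.1331024169922) ell ((521.2377319335938, -37.176719665527344), (265.0390319824219, 265.3138427734375), 24.292922973632812)
lid circ ((521.4782104492188, -36.58245086669922), 108.70654296875) ell ((520.896240234375, -36.293670654296875), (214.9664764404297, 216.7181396484375), 157.4996795654297)
orange 291 [320. 139.] [333. 172.]
[ 0.66375116 -0.01810119]
-169.73354851236104
side bar 218 [325.04587156 207.1559633 ]
tri [ 0.52143578 -0.03701185  0.15026765]
```

Bar centre, lid and rim agree at about (0.521, -0.037), with sizes 266 and 216 mm and height 0.150 all matching. The bar axis lies at 127.9°. Next I check IK over the clockwise sweep.

```bash
cat >> h.py <<'E'
from scipy.spatial.transform import Rotation as R
C=np.array([0.521,-0.0368])
def rv(deg):
    t=np.radians(deg);z=np.array([np.cos(t),np.sin(t),0]);y=np.array([0,0,-1.]);x=np.cross(y,z)
    return R.from_matrix(np.c_[x,y,z]).as_rotvec()
E
python3 - <<'E'
from plant import *
from h import *
for b in (37.9,-142.1):
  for d in (0,-30,-60,-85):
    for z in (.26,.129):
      q=solve_ik([*C,z],rv(b+d)); print(b,d,z,None if q is None else np.round(q,2))
T=dict(np.load("top0.npz"));S=dict(np.load("side0.npz"))
for ph in (4,7,10):
  a=np.radians(ph);e=np.array([np.cos(a),np.sin(a)]);n=np.array([-e[1],e[0]])
  for k,(r,z) in {"pad":(.1083,.1507),"piv":(.145,.1175)}.items():
    print(ph,k,[proj(c,[*(C+e*r+n*s),z]).round(1).tolist() for c in (T,S) for s in (-.015,0,.015)])
for n,c,(x0,y0,x1,y1) in (("t",T,(305,132,350,182)),("s",S,(325,170,385,215))):
  cv2.imwrite(f"pics/catch_{n}.png",cv2.resize(c["frame"][y0:y1,x0:x1,::-1],None,fx=10,fy=10,interpolation=cv2.INTER_NEAREST))
E
```

```text
37.9 0 0.26 [-0.15  0.21  1.57 -0.    1.36 -0.81]
37.9 0 0.129 [-0.15  0.34  1.76 -0.    1.05 -0.81]
37.9 -30 0.26 [-0.15  0.21  1.57 -0.    1.36 -0.29]
37.9 -30 0.129 [-0.15  0.34  1.76 -0.    1.05 -0.29]
37.9 -60 0.26 [-0.15  0.21  1.57  0.    1.36  0.23]
37.9 -60 0.129 [-0.15  0.34  1.76  0.    1.05  0.23]
37.9 -85 0.26 [-0.15  0.21  1.57 -0.    1.36  0.67]
37.9 -85 0.129 [-0.15  0.34  1.76 -0.    1.05  0.67]
-142.1 0 0.26 [-0.15  0.21  1.57 -0.    1.36  2.33]
-142.1 0 0.129 [-0.15  0.34  1.76 -0.    1.05  2.33]
-142.1 -30 0.26 None
-142.1 -30 0.129 None
-142.1 -60 0.26 None
-142.1 -60 0.129 None
-142.1 -85 0.26 [-0.15  0.21  1.57  0.    1.36 -2.47]
-142.1 -85 0.129 [-0.15  0.34  1.76  0.    1.05 -2.47]
4 pad [[335.2, 163.7], [330.0, 163.9], [324.9, 164.1], [355.6, 195.0], [352.3, 192.6], [348.9, 190.1]]
4 piv [[334.0, 153.7], [329.1, 153.9], [324.1, 154.0], [363.5, 198.6], [360.1, 196.2], [356.9, 193.8]]
7 pad [[333.2, 163.6], [328.1, 164.0], [322.9, 164.5], [354.5, 194.0], [351.0, 191.7], [347.5, 189.3]]
7 piv [[331.5, 153.6], [326.5, 154.0], [321.5, 154.5], [361.9, 197.3], [358.4, 195.0], [355.0, 192.7]]
10 pad [[331.3, 163.5], [326.1, 164.3], [321.0, 165.0], [353.3, 193.0], [349.6, 190.8], [345.9, 188.6]]
10 piv [[329.0, 153.6], [324.0, 154.3], [319.1, 155.0], [360.3, 196.1], [356.6, 193.9], [353.0, 191.7]]
```

View pics/catch_t.png

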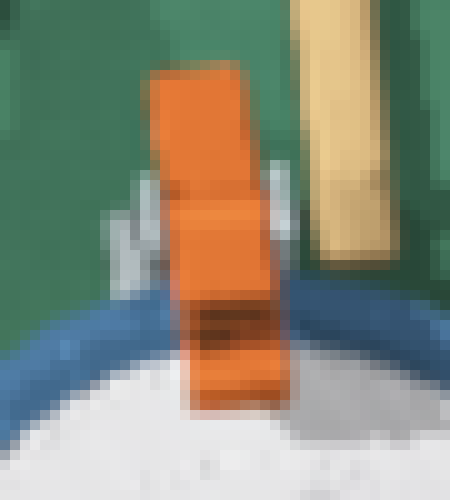

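View pics/catch_s.png

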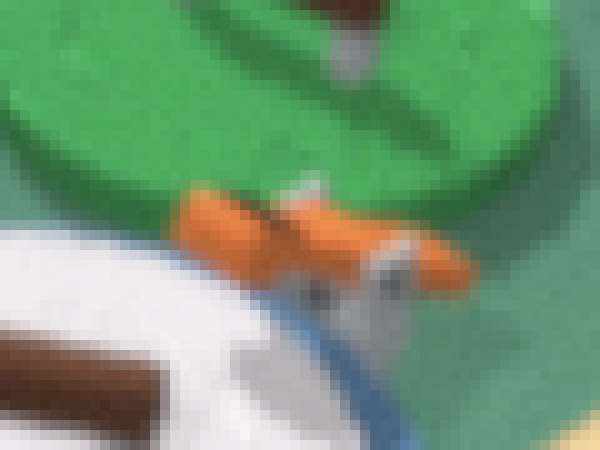

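The dark pad band in the top crop lands at full-frame (328.3,164). That fits the model for a catch azimuth of about 7°, which predicts (328.1,164.0). Next I approach the handle.

Run:
```python
from plant import *
from h import *
grip(0.55)
reach([*C,.26],rv(37.9))
c=camera("wrist");cv2.imwrite("pics/w1.png",c["frame"][:,:,::-1]);np.savez("w1.npz",**c)
m=barmask(c["frame"],(200,50,450,380));p=pts(m)
W=np.array([ray(c,q,0.161) for q in p])[:,:2];u,s,vt=np.linalg.svd(W-W.mean(0),full_matrices=False)
print(len(p),W.mean(0),np.degrees(np.arctan2(vt[0,1],vt[0,0])),np.ptp(W@vt.T,axis=0))
o=get_obs();print(o["time"],o["tool_pos"],o["opening"],o["contact_force"])
```

```text
1901 [ 0.52001751 -0.03200281] -52.37386726215085 [0.09371179 0.01561737]
3.1833 [ 0.52104471 -0.03595358  0.25997056] 0.5504796332519993 [-0.53440076 -0.36758473  0.08813855]
```

View pics/w1.png

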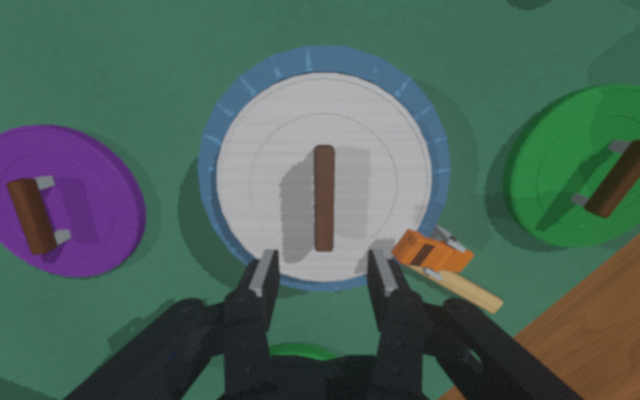

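The wrist view shows the bar at px (324,198), centred between the fingers and aligned with them. The catch is at (432,252), clear of the fingers. Next I descend, grip lightly and take the first turn.

```bash
cat >> h.py <<'E'
def ob(get_obs,tag):
    o=get_obs();print(tag,"t%.2f"%o["time"],"p",o["tool_pos"].round(4),"F",o["contact_force"].round(1),"M",o["torque"].round(2),"op%.3f"%o["opening"],flush=True);return o
E
python3 - <<'E'
from plant import *
from h import *
print(move_l([*C,.130],rv(37.6),velocity=.12,stop_force=10)); ob(get_obs,"down")
grip(0.0,20); ob(get_obs,"grip")
move_l([*C,.130],rv(37.6-4),velocity=.05); ob(get_obs,"turn4")
grip(0.38); ob(get_obs,"loose")
c=camera("side");cv2.imwrite("pics/s2.png",c["frame"][:,:,::-1]);np.savez("s2.npz",**c)
cv2.imwrite("pics/s2c.png",cv2.resize(c["frame"][150:270,250:410,::-1],None,fx=4,fy=4))
c=camera("top");np.savez("t2.npz",**c);cv2.imwrite("pics/t2c.png",cv2.resize(c["frame"][130:255,270:395,::-1],None,fx=4,fy=4))
E
```

```text
False
down t4.42 p [ 0.5216 -0.0369  0.1306] F [ 0.8 -0.1  0.2] M [-0.02  0.03 -0.02] op0.551
grip t4.78 p [ 0.5218 -0.0367  0.1308] F [0.5 0.9 4.6] M [0.08 0.02 0.06] op0.212
turn4 t5.03 p [ 0.5217 -0.0369  0.1308] F [ 0.2 -0.3  6. ] M [-0.06  0.07 -0.36] op0.201
loose t5.32 p [ 0.5205 -0.0368  0.1296] F [-0.1  0.  -0.3] M [-0.03 -0.04  0.01] op0.382
```

View pics/s2c.png

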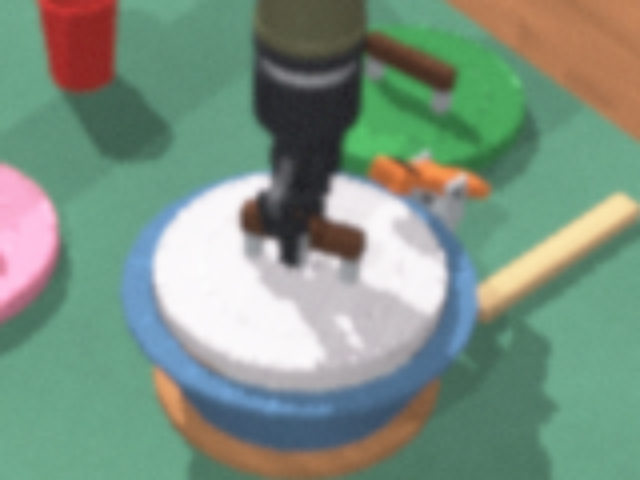

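View pics/t2c.png

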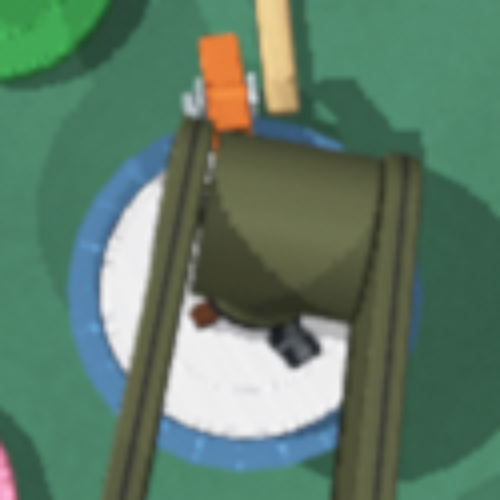

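```bash
cat >> h.py <<'E'
def score(c,deg_bar):
    """fraction of brown pixels in the projected bar, by drop mm and lid angle -> best (drop, angle)"""
    f=c["frame"].astype(int);m=((f[...,0]<150)&(f[...,0]-f[...,2]>22)&(f[...,0]-f[...,1]>15)&(f[...,0]<1e3)).astype(np.uint8)
    m[:188]=0;m[228:]=0;m[:,:295]=0;m[:,352:]=0
    p=pts(m>0);best=[]
    for drop in np.arange(-2,17,2.):
      for da in (-8,-4,0,4,8):
        t=np.radians(deg_bar+da);e=np.array([np.cos(t),np.sin(t)]);n=np.array([-e[1],e[0]])
        P=[proj(c,[*(C+e*.048*a+n*.009*b),.149-drop/1e3+.012*k]) for a in(-1,1) for b in(-1,1) for k in(-1,1)]
        h=np.zeros(m.shape,np.uint8);cv2.fillConvexPoly(h,cv2.convexHull(np.array(P,np.float32)).round().astype(int),1)
        best.append((round(float((h&m).sum()/len(p)-0.0*h.sum()),3),drop,da))
    best.sort(reverse=True);return len(p),best[:4]
E
python3 - <<'E'
from h import *
print(score(dict(np.load("side0.npz")),127.7));print(score(dict(np.load("s2.npz")),123.7))
E
```

```text
(226, [(0.969, np.float64(4.0), 0), (0.969, np.float64(2.0), 4), (0.969, np.float64(2.0), 0), (0.969, np.float64(2.0), -4)])
(130, [(0.969, np.float64(4.0), -4), (0.969, np.float64(2.0), 0), (0.969, np.float64(2.0), -4), (0.969, np.float64(0.0), 8)])
```

Run:
```python
from plant import *
from h import *
a=37.6-4
grip(0,20); ob(get_obs,"grip")
# move on to 26 deg in 2 pieces
for d in (15,26):
    move_l([*C,.130],rv(37.6-d),velocity=.05); ob(get_obs,"turn%d"%d)
grip(0.38); sleep(.1); ob(get_obs,"loose")
c=camera("side");np.savez("s3.npz",**c);cv2.imwrite("pics/s3c.png",cv2.resize(c["frame"][150:270,250:410,::-1],None,fx=4,fy=4))
print(score(c,127.7-26))
```

```text
grip t5.68 p [ 0.5211 -0.0367  0.1299] F [ 0.9  1.  -1.9] M [ 0.09 -0.08 -0.05] op0.209
turn15 t6.03 p [ 0.5209 -0.0368  0.1299] F [-0.3 -0.1 -0.1] M [-0.01 -0.01 -0.2 ] op0.207
turn26 t6.37 p [ 0.5209 -0.0368  0.1299] F [ 0.8  0.1 -1.5] M [-0.03  0.   -0.2 ] op0.209
loose t6.76 p [ 0.521  -0.0368  0.1301] F [-0.3 -1.6 -0.3] M [-0.03 -0.02 -0.  ] op0.379
(117, [(0.957, np.float64(2.0), 8), (0.957, np.float64(2.0), 4), (0.957, np.float64(2.0), 0), (0.957, np.float64(0.0), 8)])
```

View pics/s3c.png

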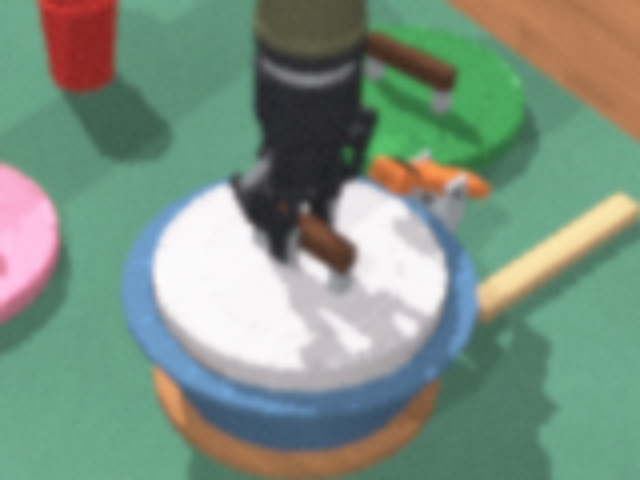

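The lid turned with the gripper, with the bar end now at px (334,212), and it has not dropped. Next I go on in 4° steps, loosening after each.

```bash
cat > steps.py <<'E'
from plant import *
from h import *
import sys
a,b=float(sys.argv[1]),float(sys.argv[2])
d=a
while d<b+.01:
    grip(0,20)
    move_l([*C,.130],rv(37.6-d),velocity=.05); o=ob(get_obs,"turn%g"%d)
    grip(0.40); sleep(.12)
    c=camera("side");np.savez("s_%g.npz"%d,**c)
    n,s=score(c,127.7-d); print("   ",n,[(float(x),float(y),z) for x,y,z in s[:3]])
    if np.mean([x[1] for x in s[:3]])>=7 or abs(o["torque"][2])>.7: print("STOP");break
    d+=4
E
python3 steps.py 30 50
```

```text
turn30 t7.33 p [ 0.521  -0.0368  0.1301] F [-0.2 -0.2  1.2] M [-0.07  0.09 -0.34] op0.207
    126 [(0.952, 2.0, 8), (0.952, 2.0, 4), (0.952, 0.0, 8)]
turn34 t8.32 p [ 0.5211 -0.0368  0.13  ] F [ 0.2 -0.2 -0. ] M [-0.04  0.02 -0.32] op0.208
    132 [(0.924, 2.0, 8), (0.924, 0.0, 8), (0.924, 0.0, 4)]
turn38 t9.32 p [ 0.5211 -0.0368  0.1301] F [0.1 0.4 0.6] M [-0.01 -0.01 -0.29] op0.208
    135 [(0.911, 0.0, 8), (0.911, -2.0, 8), (0.911, -2.0, 4)]
turn42 t10.32 p [ 0.521  -0.0368  0.1301] F [0.4 0.4 0.9] M [-0.02  0.02 -0.31] op0.207
    142 [(0.923, 2.0, 8), (0.923, 2.0, 4), (0.923, 2.0, 0)]
turn46 t11.32 p [ 0.5211 -0.0368  0.1301] F [0.7 0.1 0.8] M [-0.03  0.04 -0.36] op0.204
    145 [(0.897, 2.0, 8), (0.897, 2.0, 4), (0.897, 0.0, 8)]
turn50 t12.32 p [ 0.5211 -0.0368  0.1301] F [-0.   0.   0.1] M [-0.03 -0.01 -0.31] op0.209
    144 [(0.903, 4.0, 8), (0.903, 4.0, 4), (0.903, 2.0, 8)]
```

```bash
python3 steps.py 54 78
python3 - <<'E'
import numpy as np,cv2,glob,os
fs=sorted(glob.glob("s_*.npz"),key=lambda f:float(f[2:-4]))
fs=[fs[5]]+[fs[-1]]
cv2.imwrite("pics/cmp.png",np.hstack([cv2.resize(np.load(f)["frame"][170:270,280:380,::-1],None,fx=4,fy=4) for f in fs]));print(fs)
E
```

```text
turn54 t13.32 p [ 0.5211 -0.0368  0.1301] F [-0.7 -0.6  0.4] M [-0.11  0.01 -0.35] op0.209
    147 [(0.905, 2.0, 4), (0.905, 0.0, 8), (0.905, 0.0, 4)]
turn58 t14.32 p [ 0.521  -0.0368  0.13  ] F [ 0.3 -0.8 -0.3] M [-0.06  0.02 -0.29] op0.204
    150 [(0.9, 10.0, 0), (0.9, 8.0, 0), (0.9, 6.0, 0)]
STOP
['s_50.npz', 's_58.npz']
```

View pics/cmp.png

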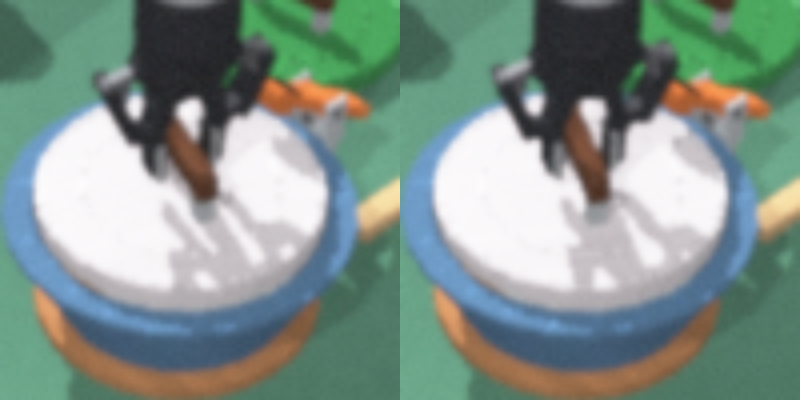

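The bar end is at about (330,220) and the lid's side band is still there on the right, so the stop looks like a false alarm. I'll use a better detector: the vertical shift of the lid's left edge, which the bar's rotation doesn't affect.

```bash
cat >> h.py <<'E'
def edge(c):
    """mean row of the lid-top bright/side-band edge & white->blue edge over left-front columns, side cam"""
    g=cv2.cvtColor(c["frame"],cv2.COLOR_RGB2GRAY).astype(float);f=c["frame"].astype(int)
    out=[]
    for u in range(293,306):
        col=cv2.GaussianBlur(g,(1,5),0)[:,u]
        up=[v for v in range(175,235) if (f[v,u].max()-f[v,u].min()<45 and f[v,u].min()>150)]
        out.append((up[0] if up else np.nan, 225+np.argmin(np.diff(col[225:262]))))
    prof=f[225:262,296:304].mean((1,2))
    return np.nanmean(out,0).round(2), prof.round(0).astype(int).tolist()
E
python3 - <<'E'
from h import *
for k in (30,50,54,58):
    e,p=edge(dict(np.load(f"s_{k}.npz")));print(k,e,p)
c=dict(np.load("s_58.npz"))
# predicted rows of the disc's top edge nearest the camera-left, for both heights
for z in(.115,.103,.111,.099):
    a=np.linspace(0,2*np.pi,720);P=np.array([proj(c,[C[0]+.108*np.cos(t),C[1]+.108*np.sin(t),z]) for t in a])
    s=P[(abs(P[:,0]-300)<2)];print(z,s[:,1].min().round(1),s[:,1].max().round(1), P[:,0].min().round(1))
E
```

```text
30 [200.   233.92] [250, 250, 250, 250, 249, 250, 247, 242, 233, 224, 213, 195, 176, 166, 157, 149, 145, 147, 149, 151, 151, 144, 129, 114, 101, 95, 95, 97, 99, 102, 107, 110, 113, 113, 112, 110, 110]
50 [200.   233.77] [249, 250, 250, 249, 249, 249, 247, 242, 234, 224, 210, 190, 173, 164, 157, 148, 146, 147, 148, 151, 151, 143, 130, 114, 101, 94, 94, 96, 100, 102, 107, 110, 112, 113, 112, 110, 109]
54 [199.92 233.62] [250, 249, 249, 249, 249, 249, 248, 243, 234, 221, 205, 189, 176, 165, 156, 149, 147, 148, 148, 152, 151, 144, 130, 114, 100, 94, 95, 96, 97, 103, 107, 111, 113, 112, 112, 111, 111]
58 [199.38 234.54] [249, 249, 249, 250, 250, 249, 246, 240, 231, 218, 207, 192, 177, 165, 156, 148, 145, 147, 149, 151, 151, 143, 129, 113, 100, 94, 94, 96, 98, 103, 107, 111, 113, 113, 112, 111, 111]
0.115 198.0 236.4 288.2
0.103 200.9 239.4 288.3
0.111 199.0 237.4 288.2
0.099 201.9 240.4 288.3
```

The edge profile hasn't changed, so there is no drop yet; the drop would move it about 3 px. I continue with this detector.

```bash
python3 - <<'E'
s=open("steps.py").read()
s=s.replace('n,s=score(c,127.7-d); print("   ",n,[(float(x),float(y),z) for x,y,z in s[:3]])','e,p=edge(c);print("   ",e,p[6:16])').replace("np.mean([x[1] for x in s[:3]])>=7","sum(p[6:14])>1700")
open("steps.py","w").write(s)
from h import *
print([sum(edge(dict(np.load(f"s_{k}.npz")))[1][6:14]) for k in (30,50,58)])
E
python3 steps.py 62 78
```

```text
[1696, 1684, 1676]
turn62 t15.32 p [ 0.5202 -0.0365  0.1292] F [ 0.2 -0.2 -5.4] M [ 0.12 -0.06 -0.02] op0.209
    [202.85 237.31] [250, 250, 249, 247, 243, 234, 222, 208, 191, 176]
STOP
```

Dropped. At 62° the gripper carried the lid's weight (Fz −5.4 N), and on loosening the edge shifted about +3 px, which matches 12 mm. I open, rise and check.

Run:
```python
from plant import *
from h import *
grip(0.55)
ob(get_obs,"open")
move_l([*C,.26],velocity=.15); ob(get_obs,"up")
c=camera("side");np.savez("s4.npz",**c);print(edge(c)[1][6:16],score(c,127.7-62))
w=camera("wrist");np.savez("w4.npz",**w)
S=[cv2.resize(x[170:270,280:380,::-1],None,fx=4,fy=4) for x in (np.load("s2.npz")["frame"],c["frame"])]
cv2.imwrite("pics/cmp4.png",np.hstack(S));cv2.imwrite("pics/w4.png",w["frame"][:,:,::-1])
```

```text
open t16.08 p [ 0.521  -0.0368  0.13  ] F [ 0.6 -0.6 -0.5] M [ 0.06 -0.04 -0.03] op0.551
up t17.10 p [ 0.5203 -0.0367  0.2591] F [-0.1  0.2 -0.2] M [-0.03  0.03  0.01] op0.551
[248, 247, 246, 244, 240, 229, 216, 202, 185, 169] (149, [(0.953, np.float64(16.0), 4), (0.953, np.float64(16.0), 0), (0.953, np.float64(16.0), -4), (0.953, np.float64(14.0), 8)])
```

View pics/cmp4.png

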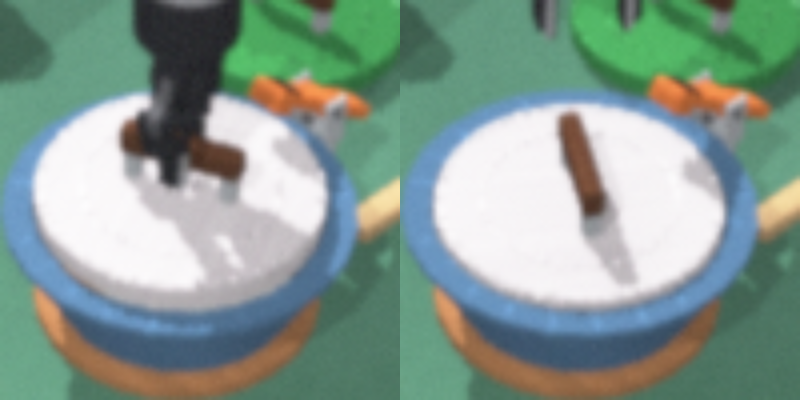

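View pics/w4.png

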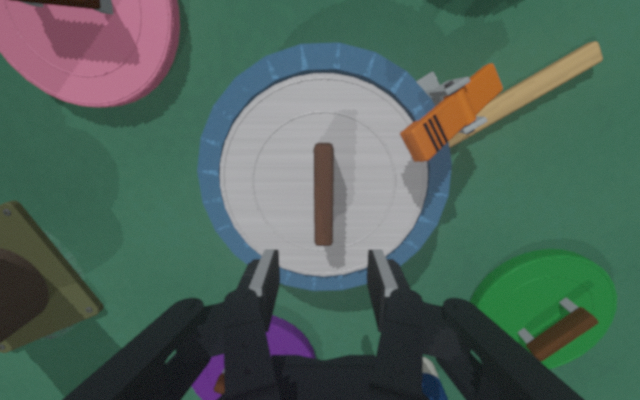

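The lid is home: its side band is gone and it sits level in the rim, with the bar at wrist px (324,193). The pad ribs are at wrist (434,131). I check that against the model before pushing.

Run:
```python
from plant import *
from h import *
w=dict(np.load("w4.npz"))
print("ribs from wrist at z.1507:",ray(w,(434,131),.1507).round(4))
a=np.radians(7);e=np.array([np.cos(a),np.sin(a)])
print("model pad",(C+e*.1083).round(4), "its wrist px",proj(w,[*(C+e*.1083),.1507]), "lid bar centre from wrist z.149",ray(w,(324,194),.149).round(4))
for r,z in((.1083,.2),(.096,.1245)): print(solve_ik([*(C+e*r),z],rv(-83)))
```

```text
ribs from wrist at z.1507: [ 0.6295 -0.02    0.1507]
model pad [ 0.6285 -0.0236] its wrist px [434.19861779 135.59571618] lid bar centre from wrist z.149 [ 0.5241 -0.0323  0.149 ]
[-0.10468291  0.40463741  1.43328234  0.          1.3036729   1.34394037]
[-1.09177973e-01  4.57017075e-01  1.55500938e+00 -4.44089210e-16
  1.12956620e+00  1.33944531e+00]
```

The wrist camera shows the same small offset on both the bar and the pad, so their relative position agrees: r = 106 mm and 6.7°, against the model's 108 mm and 7°. I push now.

Run:
```python
from plant import *
from h import *
a=np.radians(6.9);e=np.array([np.cos(a),np.sin(a)]); P=lambda r,z:[*(C+e*r),z]
grip(0.0)
reach(P(.1075,.26),rv(-83)); move_l(P(.1075,.175),velocity=.12); ob(get_obs,"above")
print(move_l(P(.1075,.151),velocity=.05,stop_force=5)); ob(get_obs,"touch")
hit=False
for r,z in((.104,.142),(.1,.134),(.097,.128),(.0965,.1255)):
    hit=move_l(P(r,z),velocity=.04,stop_force=25); ob(get_obs,"z%.4f %s"%(z,hit))
    if hit: break
p=get_obs()["tool_pos"]; move_l([p[0],p[1],.20],velocity=.12); 
reach(P(.0,.30),rv(-83)); ob(get_obs,"up")
for n in("side","top","wrist"):
    c=camera(n);np.savez(n+"5.npz",**c);cv2.imwrite(f"pics/{n}5.png",c["frame"][:,:,::-1])
S=np.load("side5.npz")["frame"][170:270,280:400,::-1];W=np.load("wrist5.npz")["frame"][50:250,200:520,::-1]
cv2.imwrite("pics/c5.png",np.vstack([cv2.resize(S,(480,400))[:300],cv2.resize(W,(480,300))]))
```

```text
above t19.57 p [ 0.6283 -0.024   0.1758] F [0.5 0.3 0.5] M [ 0.01  0.02 -0.03] op-0.000
False
touch t20.20 p [ 0.628  -0.0238  0.1512] F [-0.8  0.1  5.1] M [ 0.01  0.06 -0.01] op0.003
z0.1420 False t20.59 p [ 0.6239 -0.0243  0.1416] F [-0.5 -0.6  0.1] M [-0.02  0.05 -0.02] op-0.001
z0.1340 False t20.97 p [ 0.6197 -0.0247  0.1333] F [-0.6  0.4  0.7] M [-0.05  0.03  0.01] op0.000
z0.1280 False t21.28 p [ 0.6168 -0.0251  0.1276] F [-0.8  0.   0.1] M [-0.03  0.02  0.01] op0.001
z0.1255 False t21.53 p [ 0.6167 -0.0252  0.1254] F [-0.3 -0.2 -1.1] M [-0.   -0.    0.01] op0.002
up t22.93 p [ 0.5212 -0.0367  0.2992] F [ 0.9 -0.  -0.4] M [-0.05  0.07  0.01] op-0.000
```

View pics/c5.png

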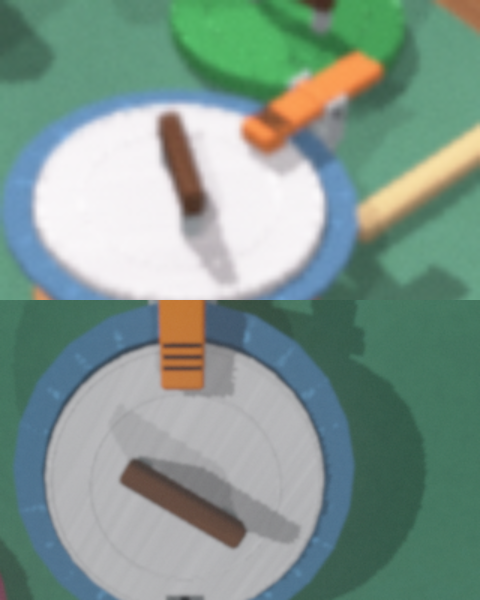

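View pics/side5.png

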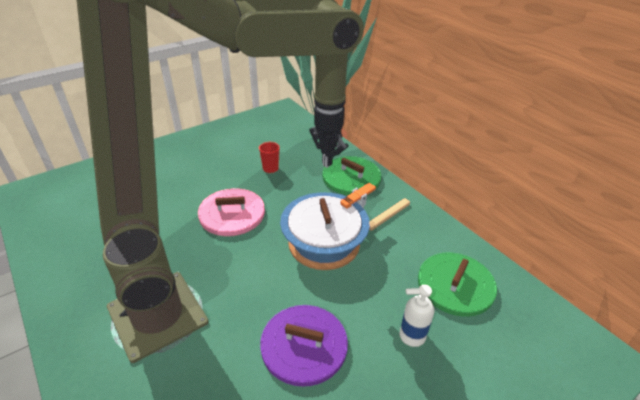

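The catch now lies across the lid's edge at side px (358,197). The cup, dispenser and stick haven't moved. As a last check I compare the rib positions with the closed and open models, and the bystanders with the first picture.

Run:
```python
from plant import *
from h import *
w=dict(np.load("wrist5.npz"));s=dict(np.load("side5.npz"));s0=dict(np.load("side0.npz"))
a=np.radians(6.9);e=np.array([np.cos(a),np.sin(a)])
# ribs centre in crop (182,357-300) -> wrist px
print("seen ribs",(200+182*320/480,50+57*200/300),"closed",proj(w,[*(C+e*.096),.1245]).round(1),"open",proj(w,[*(C+e*.1083),.1507]).round(1),"half",proj(w,[*(C+e*.100),.138]).round(1))
print("side: outer end if level",proj(s,[*(C+e*.215),.1245]).round(1),"if open",proj(s,[*(C+e*.205),.085]).round(1))
for n,(x0,y0,x1,y1) in dict(cup=(255,138,285,175),disp=(395,280,440,350),stick=(375,195,415,232)).items():
    print(n,np.abs(s["frame"][y0:y1,x0:x1].astype(int)-s0["frame"][y0:y1,x0:x1]).mean().round(1),cv2.phaseCorrelate(*[np.float64(cv2.cvtColor(k["frame"][y0:y1,x0:x1],cv2.COLOR_RGB2GRAY)) for k in(s0,s)])[0])
```

```text
seen ribs (321.3333333333333, 88.0) closed [323.1  89.7] open [323.1  73.8] half [323.1  84.6]
side: outer end if level [373.8 184.3] if open [370.4 195. ]
cup 9.3 (-0.10678022026068845, -0.17348688656600686)
disp 11.7 (0.7430194934314258, 0.057037838219926584)
stick 8.0 (0.0024711767874840973, 0.10087241010083048)
```

Run:
```python
from plant import *
sign_off()
```

```text
the job is handed in; nothing more can be done
```

The aluminium lid has dropped fully home and the orange catch is snapped closed across its edge. I handed the job in at about 23 s with the gripper well clear of everything.

- **Lid:** I turned it clockwise by the handle, without lifting it: 26° first, then 4° steps, loosening the fingers after each. At about 62° the gripper briefly carried its weight (−5.4 N), and on loosening it fell. In the side view its edge moved down about 3 px, as a 12 mm drop should, and the gap under it was gone.
- **Catch:** Pushing down on the pad took about 5 N and eased off past the centre. After I let go, the ribs were at wrist px (321,88). The model puts them at (323,90) closed and (323,74) open.
- **Other objects:** The cup and stick show under 0.2 px of shift. The dispenser patch shows 0.7 px; I put that down to changed shadows, since the arm never came near it.
- **Checks that disagreed:**
  - My first drop detector gave a false alarm at 58°. The edge profile showed no drop there, so I went on.
  - The wrist camera placed things about 5 mm off from the top camera. The offset was the same for the bar and the pad, so I kept the top-camera positions.

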